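# Fit the large parts on their circuit boards

## Task

Four circuit boards are laid out for soldering, each printed with the white outline of the one large part it still lacks. Put the capacitor, the ring choke, the transformer and the heat sink each on the board whose outline fits it in shape and size: upright, centred in the outline, square with it where it is a rectangle, set down rather than dropped. Leave the solder spool and the flux jar where they stand.

Things in the scene. Friction and masses are not known exactly. Their poses are not given: they have to be found in the camera images.
- capacitor: Loose upright can capacitor: black cylinder, 35 mm diameter, 45 mm high, silver top with a cross; about 60 g. Origin: centre of its underside; z up along the can.
- choke: Loose ring choke lying flat: copper-wound ring on a black base disc, 52 mm outer diameter, 24 mm high in all (base disc 4 mm), hole 25 mm wide; about 120 g. Origin: centre of the underside of the base; z up.
- transformer: Loose mains transformer: black foot plate 56 (x) x 46 (y) x 5 mm, dark laminated core 56 x 22 mm up to 40 mm high, tan winding 38 x 46 mm up to 34 mm high, its flat sides (facing +y and -y, 46 mm apart) good to grip; about 320 g. Origin: centre of the underside; x along its 56 mm length, z up.
- heatsink: Loose dark finned heat sink: 75 (x) x 25 (y) x 35 mm high, gripped across its 25 mm width; about 85 g. Origin: centre of the underside; x along its 75 mm length, z up.
- board_capacitor: Fixed circuit board on a black carrier, 120 x 100 mm (x, y), its bare green top 12 mm above the bench. White printed outline: one circle of 39 mm diameter (for the capacitor). Origin: on the bench under the centre of the board and of the outline, 12 mm below the board's top; z up. Rows of fitted chips 1.5 mm high lie only along its two long edges, more than 35 mm from the centre line.
- board_choke: Fixed circuit board on a black carrier, 120 x 100 mm (x, y), its bare green top 12 mm above the bench. White printed outline: two concentric circles of 57 and 24 mm diameter (for the ring choke). Origin: on the bench under the centre of the board and of the outline, 12 mm below the board's top; z up. Rows of fitted chips 1.5 mm high lie only along its two long edges, more than 35 mm from the centre line.
- board_transformer: Fixed circuit board on a black carrier, 120 x 100 mm (x, y), its bare green top 12 mm above the bench. White printed outline: rectangle 60 mm (along x) by 50 mm (along y) (for the transformer). Origin: on the bench under the centre of the board and of the outline, 12 mm below the board's top; z up. Rows of fitted chips 1.5 mm high lie only along its two long edges, more than 35 mm from the centre line.
- board_heatsink: Fixed circuit board on a black carrier, 120 x 100 mm (x, y), its bare green top 12 mm above the bench. White printed outline: narrow rectangle 79 mm (along x) by 29 mm (along y) (for the heat sink). Origin: on the bench under the centre of the board and of the outline, 12 mm below the board's top; z up. Rows of fitted chips 1.5 mm high lie only along its two long edges, more than 35 mm from the centre line.
- spool: Bystander: loose solder spool with green flanges standing on end, 56 mm diameter, 48 mm high, among the boards. Origin: centre of its underside.
- flux_jar: Bystander: loose small amber jar with a white cap, 40 mm diameter, 55 mm high, among the boards. Origin: centre of its underside.
Things that resemble listed ones, but are neither listed nor needed, are in the scene too. What is shaped like the board_transformer but blue or purple is not meant.

How it is judged:
By the outcome, as a careful person would: the job done as asked, in the order asked, and still so for the second after the job is handed in, with the robot touching nothing.
It also fails if it takes over 115 s, if anything falls off the work surface, if the arm or the gripper's body presses on something with over 40 N, if the wrist force passes 120 N, or if a joint passes its speed limit or range.

## Robot

A 6-joint arm with a two-finger parallel gripper is mounted at the origin on the work surface. World frame = base frame: x ahead of the robot, y to its left, z up, the work surface at z = 0. Lengths are in m, angles in rad, forces in N, time in s.
With the tool pointing down it reaches from about 0.375 to 0.9 m from the base axis. Payload 3.1 kg.
Tool frame: the origin (TCP) lies midway between the tips of the shut fingers; the grasp point (between the pads) lies 19 mm behind it; z points along the fingers, y is the line along which they close (so a half turn about z gives the same grasp; the last joint's range is limited). The gripper opens to 87 mm and grips with 3 to 60 N. Pads are 19 mm wide; open, the fingers measure 117 mm over their backs; the gripper's body (75 mm by 190 mm) begins 51 mm behind the grasp point.
Start: joints at [1.067, 0.527, 1.433, -0, 1.181, -0.178], TCP at [0.2, 0.592, 0.223] pointing down, gripper open.
Joint ranges: [-3.08, 3.08], [-0.75, 2.2], [0.22, 2.44], [-1.43, 4.57], [0, 2.65], [-2.85, 2.85]. Speed limits (rad/s): [2.79, 2.79, 3.14, 3.14, 3.14, 3.14].

## Interface

Orientations are given as a unit quaternion [x, y, z, w].
In Python, from rig import get_obs, cams, job gives the robot as it stands.
- The arm moves only by the tool servo_tool, never from a script. Its argument "moves" is text: rows parted by semicolons, each of 5 numbers parted by spaces: the shift along the tool's x, y, z in m, then the turn about the tool's z in degrees, then the finger opening in m, from 0 to 0.087. In form: dx dy dz spin claw; .... A call has 1 to 10 rows; each row is the pose to reach, as a shift and turn from the pose commanded when the call began, along the tool's axes at that moment; what a row does not reach only later rows make up. A row lasts 1/12 s, in which the tool goes at most 41.7 mm and 7.16 degrees, less where a joint would pass 70% of its speed; a pose out of reach is approached as far as the arm can. A call with a gripper value outside its range is refused whole. The fingers move at their own pace and stop on an object; "grip_force" is the grip in N (left out, the last holds). Time passes only in rows, so rows that repeat a pose let the fingers close. It gives the time, the measured TCP pose, the force, the opening and the grip force at its end, in the units of the state.
- get_obs(): the state, without advancing time (a new reading comes with each control period).
- cams.camera(name): name is "scene" or "top"; returns the picture (400x640x3 uint8, blue, green, red); there is no depth.
- cams.camera_model(name): a dict with "fx", "fy", "cx", "cy" (pixels), "R" (3x3) and "t" (3): a world point X has camera coordinates R X + t. Camera axes: x right, y down, z forward; pixel columns grow to the right and rows downward; lengths in m; the calibration is good to about 2 mm. A picture is of the moment at which its call begins. camera_model takes no time and is no camera call.
- job.hand_in(): hands the job in; it is judged then, once.
The state is a dict: "time": time; "q": joint angles; "joint_velocities": joint speeds; "joint_torque": joint torques, N m; "position": TCP position; "tool_rot": TCP orientation; "ft_force": force on the tool from outside, world axes, zero at the start; "moment": the same for the moment, N m; "grip_width": finger opening in m; "grip_force": force on a finger pad.
Only numpy, scipy, OpenCV 4.12 (cv2) and the standard library are available. Lean on these libraries where they do the work, as an engineer would, in place of code of your own. Each camera call takes 0.05 s, during which the arm holds its last target. There are 200 camera calls.

## Working session

There is one attempt and no reset: what is moved stays moved. The work goes in short steps, Python scripts to look and compute and a tool call to move; the robot and the scene stay as the last step left them, time stands still between calls to the robot, and variables do not carry over. Pictures are saved under pics/ and viewed, at most 14 in all, crops included, and the job is handed in when it is done.

Besides the shell and the picture viewer there is one more tool, called after "Emit:" by a JSON object that holds its "op" and its "data". servo_tool: Moves the arm, as the interface text tells. Its arguments: {"type":"object","properties":{"moves":{"type":"string"},"grip_force":{"type":"number"}},"required":["moves"]}

```bash
mkdir -p pics; ls; python3 - <<'E'
from rig import get_obs,cams
import cv2
for n in("top","scene"):
    cv2.imwrite(f"pics/{n}0.png",cams.camera(n)); m=cams.camera_model(n); print(n,m)
o=get_obs();print(o)
E
```

```text
pics
top {'fx': 422.6748791931915, 'fy': 422.6748791931915, 'cx': 316.6431180202437, 'cy': 205.21014492896703, 'R': array([[ 0.01719718, -0.99953997, -0.0249821 ],
       [-0.99274518, -0.01409584, -0.11940817],
       [ 0.11900109,  0.02685434, -0.9925309 ]]), 't': array([0.01338006, 0.59058454, 1.01782046])}
scene {'fx': 411.40627482955153, 'fy': 411.40627482955153, 'cx': 321.3165089508178, 'cy': 199.1961123541492, 'R': array([[ 2.29075811e-02,  9.99651996e-01, -1.30816498e-02],
       [ 8.67129809e-01, -2.63796190e-02, -4.97383163e-01],
       [-4.97555160e-01,  5.03566685e-05, -8.67432337e-01]]), 't': array([-0.02632746, -0.48138221,  1.39222175])}
{'time': 0.1, 'q': array([ 1.06651345e+00,  5.28373682e-01,  1.43375490e+00, -3.18426123e-05,
        1.18138807e+00, -1.78500559e-01]), 'joint_velocities': array([-0.00136067, -0.00213267, -0.00232221,  0.00038288, -0.00040376,
        0.00069669]), 'joint_torque': array([-3.08710569e-04, -4.40990138e+01, -1.77151644e+01,  6.34375541e-02,
        5.34616050e-02, -4.46460695e-05]), 'position': array([0.19969476, 0.59155629, 0.22167532]), 'tool_rot': array([ 1.62165713e-01,  9.86763070e-01, -9.11411398e-04, -3.08202413e-04]), 'ft_force': array([-0.29124603, -0.06610923,  0.32172952]), 'moment': array([ 0.00682889, -0.04666402, -0.08126178]), 'grip_force': 0.0, 'grip_width': 0.08705447396110036}
```

View pics/top0.png

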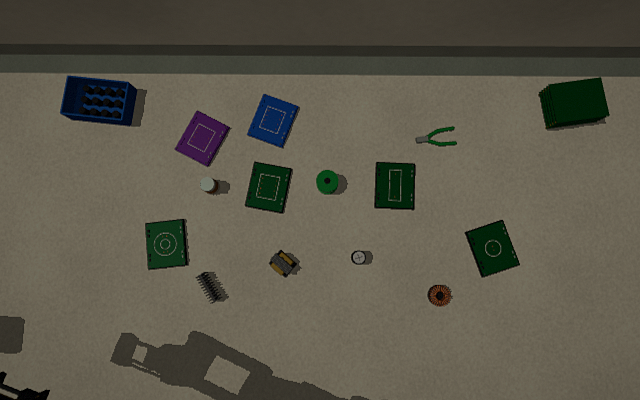

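View pics/scene0.png

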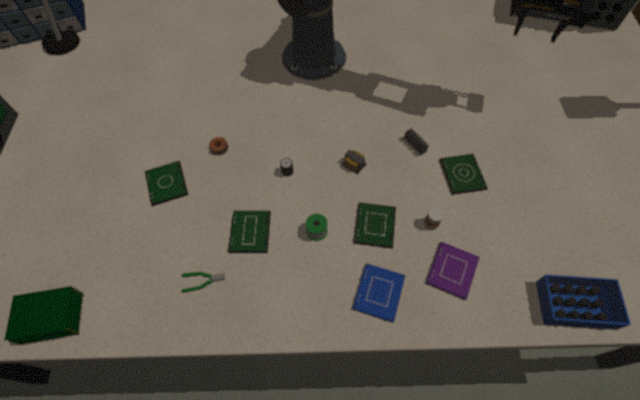

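Top view: the outlines sit at choke (165,244), transformer (268,187), heat sink (395,186) and capacitor (493,248). The parts sit at heat sink (210,287), transformer (284,263), capacitor (360,257) and choke (440,295). The spool is at (327,182) and the jar at (209,185). The scene view agrees.

```bash
cat > h.py <<'E'
import numpy as np,cv2
from rig import get_obs,cams
def ray(n,px,z):
    m=cams.camera_model(n);px=np.atleast_2d(px).astype(float)
    d=np.c_[(px[:,0]-m['cx'])/m['fx'],(px[:,1]-m['cy'])/m['fy'],np.ones(len(px))]@m['R']
    c=-m['R'].T@m['t']
    return (c+d*((z-c[2])/d[:,2])[:,None])[:,:2]
def proj(n,X):
    m=cams.camera_model(n);c=m['R']@np.array(X)+m['t'];return np.array([m['fx']*c[0]/c[2]+m['cx'],m['fy']*c[1]/c[2]+m['cy']])
def crop(im,u,v,r,s=4):
    u,v=int(u),int(v);return cv2.resize(im[v-r:v+r,u-r:u+r],None,fx=s,fy=s,interpolation=cv2.INTER_CUBIC),lambda p:(np.asarray(p,float)+.5)/s-.5+[u-r,v-r]
def rect(P):
    (c,wh,a)=cv2.minAreaRect((P*1000).astype(np.float32))
    if wh[0]<wh[1]: wh=wh[::-1];a+=90
    return np.round(c,1),np.round(wh,1),round((a+90)%180-90,1)  # long axis angle, deg
E
python3 - <<'E'
from h import *
T=cv2.imread('pics/top0.png');S=cv2.imread('pics/scene0.png')
B={'choke':((165,244),(463,173)),'transf':((268,187),(376,224)),'heat':((395,186),(249,230)),'cap':((493,248),(166,181))}
for k,(a,b) in B.items():
  for n,im,p in(('top',T,a),('scene',S,b)):
    c,f=crop(im,*p,20)
    w=c[...,2].astype(int)  # red channel: green board has low red
    m=np.uint8(w>0.5*(np.percentile(w,20)+np.percentile(w,99)))*255
    # drop things touching the crop border / far
    cnt=[q for q in cv2.findContours(m,cv2.RETR_EXTERNAL,cv2.CHAIN_APPROX_NONE)[0]]
    cs=[q for q in cnt if cv2.boundingRect(q)[2]*cv2.boundingRect(q)[3]>600 and abs(np.array(cv2.boundingRect(q)[:2])+np.array(cv2.boundingRect(q)[2:])/2-80).max()<40]
    P=ray(n,f(np.vstack(cs)[:,0]),.012) if cs else None
    if P is None: print(k,n,'none');continue
    ci,r=cv2.minEnclosingCircle((P*1000).astype(np.float32))
    # board green contour
    c2,f2=crop(im,*p,36);hsv=cv2.cvtColor(c2,cv2.COLOR_BGR2HSV)
    g=np.uint8((hsv[...,0]>40)&(hsv[...,0]<90)&(hsv[...,1]>90)&(hsv[...,2]>35))*255
    G=max(cv2.findContours(g,0,1)[0],key=cv2.contourArea)
    print(k,n,len(cs),'outl',rect(P),'circ',np.round(ci,1),round(2*r,1),'board',rect(ray(n,f2(G[:,0]),.012)))
P={'h':((210,287),(416,141)),'t':((284,263),(354,161)),'c':((360,257),(287,166)),'k':((440,295),(219,146))}
M=[np.hstack([crop(im,*p[i],20,5)[0] for p in P.values()]) for i,im in((0,T),(1,S))]
M=np.vstack(M);M=np.clip(M*1.6,0,255).astype(np.uint8);print(M.shape);cv2.imwrite('pics/parts.png',M)
E
```

```text
choke top 2 outl (array([471.2, 407.7]), array([56.6, 23.4]), -89.0) circ [480.1 407.8] 56.6 board (array([488.9, 407.7]), array([114.6,  94.8]), 7.3)
choke scene 1 outl (array([450.2, 412.9]), array([110.8,  78.5]), 77.7) circ [451.3 418.2] 127.2 board (array([489.9, 407.2]), array([113.9,  93.6]), 7.1)
transf top none
transf scene none
heat top 1 outl (array([ 637.3, -188.7]), array([62.2,  6.9]), -4.8) circ [ 637.5 -186.2] 62.2 board (array([ 613.8, -151.9]), array([48.6, 39.8]), -89.2)
heat scene 1 outl (array([ 628.4, -176.3]), array([104.8,  92.9]), -84.9) circ [ 628.9 -181.1] 133.0 board (array([ 649.9, -173.7]), array([113.5,  95.1]), -1.7)
cap top 2 outl (array([ 492.5, -417.2]), array([39.5, 38.5]), 88.3) circ [ 492.6 -417.2] 42.5 board (array([ 489.2, -373. ]), array([34.7,  9.3]), -1.6)
cap scene none
(400, 800, 3)
```

View pics/parts.png

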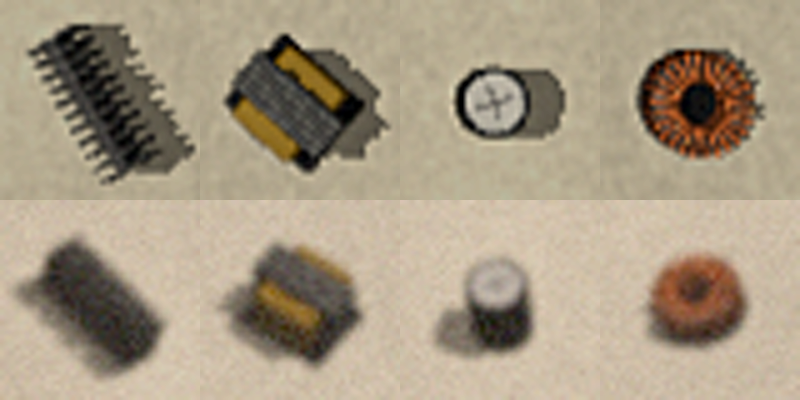

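The crops show each part and its shadow clearly. I'll use cleaner masks now.

```bash
cat > meas.py <<'E'
from h import *
def white(im,n,p,r=20,s=6,rad=.05):
    c,f=crop(im,*p,r,s);h=cv2.cvtColor(c,cv2.COLOR_BGR2HSV)
    sc=np.clip(c.min(2).astype(float)-25,0,None)
    ctr=ray(n,[p],.012)[0]
    m=sc>0.45*np.percentile(sc,99)
    y,x=np.nonzero(m);P=ray(n,f(np.c_[x,y]),.012)
    k=np.linalg.norm(P-ctr,axis=1)<rad
    return P[k]
def blob(im,n,p,fn,z,r=20,s=6,amin=100):
    c,f=crop(im,*p,r,s);m=np.uint8(fn(cv2.cvtColor(c,cv2.COLOR_BGR2HSV).astype(int)))*255
    cs=[q for q in cv2.findContours(m,0,1)[0] if cv2.contourArea(q)>amin]
    return [ray(n,f(q[:,0]),z) for q in cs]
E
python3 - <<'E'
from meas import *
T=cv2.imread('pics/top0.png');S=cv2.imread('pics/scene0.png')
B={'choke':((165,244),(463,173),.034),'transf':((268,187),(376,224),.042),'heat':((395,186),(249,230),.045),'cap':((493,248),(166,181),.028)}
for k,(a,b,rad) in B.items():
  for n,im,p in(('top',T,a),('scene',S,b)):
    P=white(im,n,p,rad=rad);print(k,n,len(P),'mean',np.round(P.mean(0)*1e3,1),rect(P),'circ',[np.round(q,1) for q in cv2.minEnclosingCircle((P*1000).astype(np.float32))])
c=lambda P:[np.round(q,1) for q in cv2.minEnclosingCircle((P*1000).astype(np.float32))]
print('cap')
for n,im,p in(('top',T,(360,257)),('scene',S,(287,161))):
    for P in blob(im,n,p,lambda h:(h[...,1]<25)&(h[...,2]>100),.045,r=14):print(n,rect(P),c(P))
print('choke')
for n,im,p in(('top',T,(440,295)),('scene',S,(219,146))):
    for P in blob(im,n,p,lambda h:(h[...,1]>120)&(h[...,2]>50),.024):print(n,rect(P),c(P))
print('hole')
for P in blob(T,'top',(440,295),lambda h:(h[...,2]<35),.024,r=10):print(rect(P),c(P))
print('tr')
for n,im,p in(('top',T,(284,263)),('scene',S,(354,161))):
    Q=blob(im,n,p,lambda h:(h[...,1]>130)&(h[...,2]>70),.034);
    print(n,[rect(q) for q in Q],rect(np.vstack(Q)))
Q=blob(T,'top',(284,263),lambda h:(h[...,2]<75),.02)
for q in Q:print('dark',rect(q))
print('hs')
for th in(40,55,70):
  for q in blob(T,'top',(210,287),lambda h:h[...,2]<th,.035,amin=400):print(th,rect(q))
for q in blob(S,'scene',(416,141),lambda h:h[...,2]<60,.035,amin=400):print('sc',rect(q))
E
```

```text
choke top 3382 mean [488.3 407.3] (array([489.2, 407.4]), array([59.6, 59.4]), 1.0) circ [array([489. , 408.2]), np.float64(30.6)]
choke scene 0 mean [nan nan] (array([0., 0.]), array([0., 0.]), 0.0) circ [array([0., 0.]), np.float64(0.0)]
transf top 2399 mean [640.4 149.8] (array([639.6, 150.3]), array([64.4, 53.9]), -10.2) circ [array([639.5, 150.2]), np.float64(39.8)]
transf scene 1455 mean [645.9 153.8] (array([638.8, 151.1]), array([64.4, 55.1]), -10.2) circ [array([639. , 151.5]), np.float64(39.7)]
heat top 2439 mean [ 650.5 -175.6] (array([ 647.8, -187.7]), array([82.6, 58.7]), -1.9) circ [array([ 647.7, -178.5]), np.float64(43.7)]
heat scene 1846 mean [ 657.4 -174.2] (array([ 648.1, -174. ]), array([81.8, 33.9]), -2.3) circ [array([ 647.7, -174.6]), np.float64(42.7)]
cap top 1373 mean [ 490.4 -416.5] (array([ 491.7, -417.1]), array([40.6, 39.5]), -1.7) circ [array([ 492.2, -417.2]), np.float64(21.2)]
cap scene 46 mean [ 490.2 -405.1] (array([ 496.8, -410. ]), array([37.5,  7. ]), -35.0) circ [array([ 495.2, -412.4]), np.float64(18.8)]
cap
choke
top (array([ 374.9, -281.7]), a
[... 398 characters left out ...]
18.2]), array([36.1, 10.7]), 48.4), (array([458.4,  96.9]), array([35.7,  9.6]), 52.7)] (array([444.8, 107.8]), array([43.5, 35.9]), -39.2)
scene [(array([457.7,  98.2]), array([37.4, 13.1]), 49.6), (array([438.7, 127.6]), array([12.3,  4.3]), 42.5), (array([425.9, 111.9]), array([10.2,  4.1]), 58.4)] (array([446.2, 107.1]), array([42.5, 37.4]), -37.7)
dark (array([445.9,  98. ]), array([75.1, 56.7]), 51.7)
hs
40 (array([385.2, 282.9]), array([76.8, 30. ]), 33.5)
55 (array([386.7, 278.9]), array([79.2, 43.7]), 31.7)
70 (array([384.6, 276.5]), array([86.7, 47.2]), 33.2)
sc (array([395.7, 282.6]), array([84.3, 40.5]), 31.8)<stdin>:6: RuntimeWarning: Mean of empty slice.
  ret = um.true_divide(
```

```bash
cat >> h.py <<'E'
def go(x,y,z,psi=None):
    "shift in tool axes and spin to bring the measured TCP to x,y,z with tool y at yaw psi (deg, mod 180)"
    from scipy.spatial.transform import Rotation as Ro
    o=get_obs();R=Ro.from_quat(o['tool_rot']).as_matrix();d=R.T@(np.array([x,y,z])-o['position'])
    cur=np.degrees(np.arctan2(R[1,1],R[0,1]));s=0 if psi is None else (cur-psi+90)%180-90
    print('t',round(o['time'],1),'pos',np.round(o['position'],4),'psi',round(cur,1),'tilt',round(np.degrees(np.arccos(-R[2,2])),2),'| move',np.round(d,4),'spin',round(s,1),'q6',round(np.degrees(o['q'][5])),'w',round(o['grip_width'],4))
E
python3 - <<'E'
from meas import *
T=cv2.imread('pics/top0.png');S=cv2.imread('pics/scene0.png')
for n,im,p in(('top',T,(359,257)),('scene',S,(287,161))):
  hsv=cv2.cvtColor(im,cv2.COLOR_BGR2HSV);print(n,hsv[p[1]-2:p[1]+3:2,p[0]-3:p[0]+4:3].tolist(),hsv[p[1]-18,p[0]])
  c,f=crop(im,*p,14,6);m=cv2.cvtColor(c,cv2.COLOR_BGR2HSV)
  for st in(30,45):
   for P in blob(im,n,p,lambda h:(h[...,1]<st)&(h[...,2]>120),.045,r=14):print(st,rect(P))
P=white(T,'top',(395,186),rad=.0445);P=P[P[:,1]>-.2];print(rect(P))
go(.43,-.07,.12)
E
```

```text
top [[[21, 29, 114], [23, 29, 113], [20, 28, 109]], [[25, 30, 102], [17, 28, 63], [20, 27, 114]], [[18, 28, 111], [18, 30, 85], [23, 29, 115]]] [ 22  54 118]
scene [[[13, 32, 110], [13, 36, 113], [17, 48, 102]], [[24, 31, 116], [16, 35, 109], [16, 35, 109]], [[9, 24, 108], [7, 30, 109], [11, 25, 110]]] [ 14  43 135]
45 (array([ 470.8, -110.2]), array([15.1,  9.1]), 76.4)
45 (array([464.9, -44.7]), array([13. ,  5.8]), 47.5)
45 (array([448.2, -56.2]), array([11.4,  7.9]), -24.0)
45 (array([442. , -93.7]), array([10.2,  6. ]), 75.4)
45 (array([432. , -61.5]), array([17.3, 13.3]), 43.6)
45 (array([428.4, -75.2]), array([19.6, 11.9]), 43.6)
45 (array([424.7, -99.3]), array([16.6,  4.8]), 11.1)
45 (array([413.9, -65.2]), array([13.4,  6.2]), -60.9)
(array([ 648.2, -174.8]), array([82.6, 32.9]), -1.9)
t 0.1 pos [0.1997 0.5916 0.2217] psi 71.3 tilt 0.11 | move [-0.4299 -0.5529  0.1026] spin 0 q6 -10 w 0.0871
```

```bash
python3 - <<'E'
from meas import *
T=cv2.imread('pics/top0.png');S=cv2.imread('pics/scene0.png')
for n,im,p in(('top',T,(358,257)),('scene',S,(287,161))):
   for P in blob(im,n,p,lambda h:(h[...,1]<40)&(h[...,2]>(85 if n=='top' else 75)),.045,r=14,amin=600):print(n,rect(P))
E
```

```text
top (array([464.2, -81.2]), array([27.5, 26.5]), -89.0)
scene (array([462. , -81.4]), array([30.9, 30.2]), 62.7)
```

Emit:
{"op": "servo_tool", "data": {"moves": "-0.43 -0.55 0.06 0 0.087;-0.43 -0.55 0.06 0 0.087;-0.43 -0.55 0.06 0 0.087;-0.43 -0.55 0.06 0 0.087;-0.43 -0.55 0.06 0 0.087;-0.43 -0.55 0.06 0 0.087;-0.43 -0.55 0.06 0 0.087;-0.43 -0.55 0.06 0 0.087;-0.43 -0.55 0.06 0 0.087;-0.43 -0.55 0.06 0 0.087", "grip_force": 15}}

```text
time: 0.93
position: [0.3376, 0.1987, 0.1867]
tool_rot: [0.162, 0.987, 0.0, 0.0]
ft_force: [0.2, 0.2, 1.3]
grip_width: 0.0872
grip_force: 0.0
```

```bash
python3 -c "
from h import *
go(.4635,-.0812,.09)"
```

```text
t 0.9 pos [0.3376 0.1987 0.1867] psi 71.4 tilt 0.01 | move [-0.2087 -0.225   0.0967] spin 0 q6 -57 w 0.0872
```

Emit:
{"op": "servo_tool", "data": {"moves": "-0.209 -0.225 0.09 0 0.087;-0.209 -0.225 0.09 0 0.087;-0.209 -0.225 0.09 0 0.087;-0.209 -0.225 0.09 0 0.087;-0.209 -0.225 0.09 0 0.087;-0.209 -0.225 0.09 0 0.087;-0.209 -0.225 0.09 0 0.087;-0.209 -0.225 0.09 0 0.087;-0.209 -0.225 0.09 0 0.087;-0.209 -0.225 0.09 0 0.087"}}

```text
time: 1.77
position: [0.4637, -0.081, 0.0961]
tool_rot: [0.164, 0.986, 0.0, -0.001]
ft_force: [-0.2, 1.1, -0.1]
grip_width: 0.0874
grip_force: 0.0
```

```bash
python3 -c "
from h import *
go(.4635,-.0812,.011)
cv2.imwrite('pics/top1.png',cams.camera('top'))"
```

```text
t 1.8 pos [ 0.4637 -0.081   0.0961] psi 71.1 tilt 0.07 | move [ 0.     -0.0003  0.0851] spin 0 q6 -95 w 0.0874
```

View pics/top1.png

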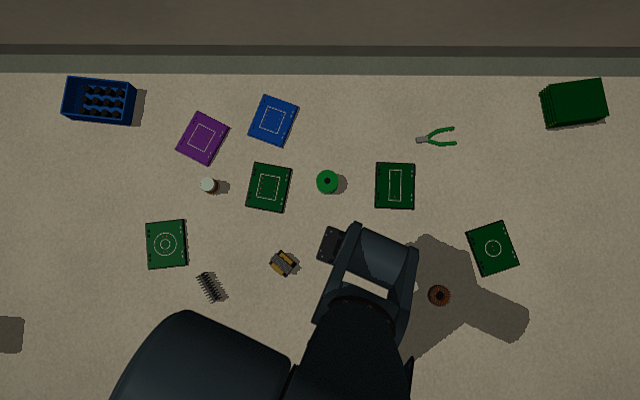

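The arm covers the capacitor in the top view, around (360,257), with the gripper above it. I'm going down and closing.

Emit:
{"op": "servo_tool", "data": {"moves": "0 0 0.02 0 0.087;0 0 0.04 0 0.087;0 0 0.06 0 0.087;0 0 0.075 0 0.087;0 0 0.084 0 0.087;0 0 0.084 0 0.07;0 0 0.084 0 0.05;0 0 0.084 0 0.04;0 0 0.084 0 0.03;0 0 0.084 0 0.03", "grip_force": 15}}

```text
time: 2.65
position: [0.4641, -0.0797, 0.0137]
tool_rot: [0.162, 0.987, -0.0, 0.001]
ft_force: [-0.1, -0.7, -0.6]
grip_width: 0.0613
grip_force: 0.0
```

Emit:
{"op": "servo_tool", "data": {"moves": "0 0 0 0 0.025;0 0 0 0 0.025;0 0 0 0 0.025;0 0 0 0 0.025"}}

```text
time: 2.98
position: [0.4636, -0.0797, 0.013]
tool_rot: [0.162, 0.987, -0.0, 0.0]
ft_force: [-0.6, -0.5, -1.4]
grip_width: 0.0347
grip_force: 0.6
```

```bash
python3 -c "
from h import *
go(.492,-.4171,.15)"
```

```text
t 3.0 pos [ 0.4636 -0.0797  0.013 ] psi 71.3 tilt 0.01 | move [-0.135  -0.3105 -0.137 ] spin 0 q6 -95 w 0.0347
```

Emit:
{"op": "servo_tool", "data": {"moves": "0 0 0 0 0.025;0 0 0 0 0.025;0 0 -0.02 0 0.025;0 0 -0.05 0 0.025;0 0 -0.09 0 0.025;-0.01 -0.03 -0.1 0 0.025;-0.025 -0.06 -0.1 0 0.025;-0.04 -0.095 -0.1 0 0.025;-0.055 -0.13 -0.1 0 0.025;-0.07 -0.16 -0.1 0 0.025"}}

```text
time: 3.82
position: [0.4784, -0.2557, 0.113]
tool_rot: [0.162, 0.987, -0.0, 0.0]
ft_force: [0.3, 0.6, -0.0]
grip_width: 0.0345
grip_force: 15.0
```

Emit:
{"op": "servo_tool", "data": {"moves": "-0.015 -0.035 0 0 0.025;-0.03 -0.07 0 0 0.025;-0.045 -0.105 0 0 0.025;-0.06 -0.135 0 0 0.025;-0.065 -0.15 0 0 0.025;-0.065 -0.15 0 0 0.025;-0.065 -0.15 0 0 0.025"}}

```text
time: 4.4
position: [0.4914, -0.4167, 0.1121]
tool_rot: [0.163, 0.987, 0.001, -0.001]
ft_force: [0.4, 0.7, -0.5]
grip_width: 0.0345
grip_force: 15.0
```

```bash
python3 -c "
from h import *
go(.492,-.4171,.026)
cv2.imwrite('pics/s1.png',cv2.resize(cams.camera('scene')[80:260,60:300],None,fx=3,fy=3))"
```

```text
t 4.4 pos [ 0.4914 -0.4167  0.1121] psi 71.2 tilt 0.11 | move [-0.0008 -0.0003  0.0861] spin 0 q6 -121 w 0.0345
```

View pics/s1.png

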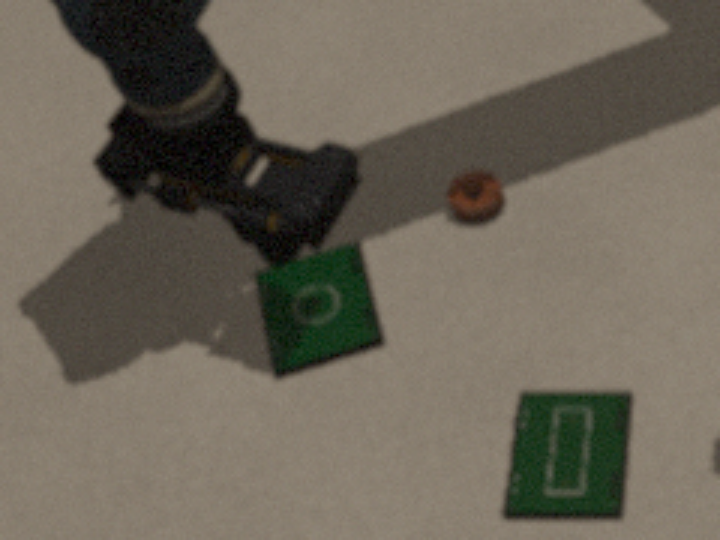

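The view shows the gripper above the capacitor board, with the outline at about (318,303) in the crop and still free. The 34.5 mm opening confirms the can is held.

Emit:
{"op": "servo_tool", "data": {"moves": "-0.001 0 0.02 0 0.025;-0.001 0 0.045 0 0.025;-0.001 0 0.065 0 0.025;-0.001 0 0.076 0 0.025;-0.001 0 0.081 0 0.025;-0.001 0 0.084 0 0.025;-0.001 0 0.0855 0 0.025;-0.001 0 0.0865 0 0.025;-0.001 0 0.0865 0 0.025;-0.001 0 0.0865 0 0.025"}}

```text
time: 5.28
position: [0.4936, -0.4173, 0.0273]
tool_rot: [0.162, 0.987, -0.001, 0.001]
ft_force: [-0.0, 0.4, -0.6]
grip_width: 0.0343
grip_force: 15.0
```

```bash
python3 -c "
from h import *
go(.492,-.4171,.025);print(get_obs()['ft_force'])"
```

```text
t 5.3 pos [ 0.4936 -0.4173  0.0273] psi 71.3 tilt 0.1 | move [ 0.0016 -0.0003  0.0023] spin 0 q6 -121 w 0.0343
[-0.0091096   0.36727441 -0.59109395]
```

Emit:
{"op": "servo_tool", "data": {"moves": "0.001 0 0.0005 0 0.025;0.001 0 0.001 0 0.025;0.001 0 0.0015 0 0.025;0.001 0 0.0015 0 0.025"}}

```text
time: 5.62
position: [0.4922, -0.4166, 0.0251]
tool_rot: [0.162, 0.987, -0.0, 0.0]
ft_force: [-0.0, -0.2, 0.5]
grip_width: 0.0347
grip_force: 15.0
```

```bash
python3 -c "
from h import *
go(.492,-.4171,.025);print(get_obs()['ft_force'])"
```

```text
t 5.6 pos [ 0.4922 -0.4166  0.0251] psi 71.3 tilt 0.01 | move [ 0.0001 -0.0005  0.0001] spin 0 q6 -121 w 0.0347
[-0.00972687 -0.15770029  0.48595461]
```

Emit:
{"op": "servo_tool", "data": {"moves": "0 0 0.0005 0 0.025;0 0 0.001 0 0.025;0 0 0.0015 0 0.025;0 0 0.0015 0 0.025"}}

```text
time: 5.95
position: [0.4923, -0.4167, 0.025]
tool_rot: [0.162, 0.987, -0.0, 0.0]
ft_force: [-2.6, 1.3, 9.3]
grip_width: 0.0346
grip_force: 15.0
```

Emit:
{"op": "servo_tool", "data": {"moves": "0 0 -0.001 0 0.025;0 0 -0.001 0 0.038;0 0 -0.001 0 0.042;0 0 -0.001 0 0.05;0 0 -0.001 0 0.06;0 0 -0.001 0 0.065;0 0 -0.02 0 0.065;0 0 -0.05 0 0.065;0 0 -0.09 0 0.065;0 0 -0.09 0 0.087"}}

```text
time: 6.78
position: [0.4957, -0.4204, 0.1206]
tool_rot: [0.162, 0.987, -0.005, 0.005]
ft_force: [0.4, -1.9, 1.9]
grip_width: 0.0668
grip_force: 0.0
```

```bash
python3 -c "
from h import *
go(.3747,-.281,.1)"
```

```text
t 6.8 pos [ 0.4957 -0.4204  0.1206] psi 71.3 tilt 0.79 | move [0.1594 0.0935 0.018 ] spin 0 q6 -121 w 0.0668
```

Emit:
{"op": "servo_tool", "data": {"moves": "0.03 0.02 0.01 0 0.087;0.07 0.04 0.01 0 0.087;0.1 0.06 0.01 0 0.087;0.13 0.08 0.01 0 0.087;0.155 0.091 0.01 0 0.087;0.155 0.091 0.01 0 0.087;0.155 0.091 0.01 0 0.087"}}

```text
time: 7.37
position: [0.3736, -0.2795, 0.1035]
tool_rot: [0.162, 0.987, 0.0, -0.0]
ft_force: [0.7, -0.3, 0.3]
grip_width: 0.0869
grip_force: 0.0
```

```bash
python3 - <<'E'
from meas import *
go(.3747,-.281,.006)
T=cams.camera('top');cv2.imwrite('pics/top2.png',T)
u=proj('top',[.492,-.417,.057]);print(u)
cv2.imwrite('pics/c2.png',np.clip(1.6*crop(T,*u,45,8)[0],0,255).astype(np.uint8)[:600])
for P in blob(T,'top',u,lambda h:(h[...,1]<45)&(h[...,2]>80),.057,r=12,amin=600):print(rect(P))
E
```

```text
t 7.4 pos [ 0.3736 -0.2795  0.1035] psi 71.3 tilt 0.05 | move [-0.0015 -0.0011  0.0975] spin 0 q6 -122 w 0.0869
[499.87212595 247.63099809]
(array([ 492.9, -417. ]), array([28.5, 28. ]), 0.9)
```

View pics/c2.png

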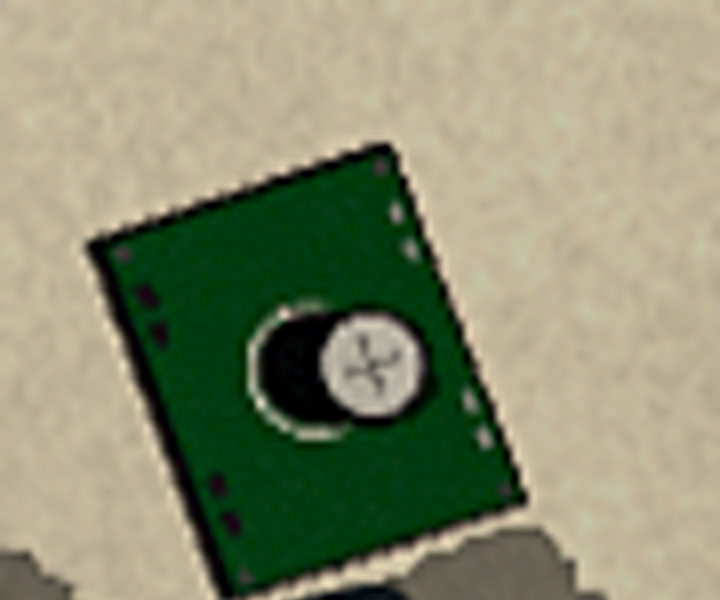

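The capacitor stands upright in its circle, at (492.9,-417.0) mm against an outline centre of (492,-417.1). Next is the choke.

Emit:
{"op": "servo_tool", "data": {"moves": "-0.001 -0.001 0.03 0 0.087;-0.001 -0.001 0.06 0 0.087;-0.001 -0.001 0.085 0 0.087;-0.001 -0.001 0.095 0 0.087;-0.001 -0.001 0.098 0 0.087;-0.001 -0.001 0.098 0 0.07;-0.001 -0.001 0.098 0 0.06;-0.001 -0.001 0.098 0 0.04;-0.001 -0.001 0.098 0 0.04;-0.001 -0.001 0.098 0 0.04", "grip_force": 20}}

```text
time: 8.25
position: [0.3756, -0.2825, 0.0064]
tool_rot: [0.162, 0.987, -0.001, 0.001]
ft_force: [0.1, 0.9, -0.2]
grip_width: 0.0612
grip_force: 0.0
```

Emit:
{"op": "servo_tool", "data": {"moves": "0 0 0 0 0.04;0 0 0 0 0.04;0 0 0 0 0.04;0 0 0 0 0.04"}}

```text
time: 8.58
position: [0.3754, -0.2823, 0.006]
tool_rot: [0.162, 0.987, -0.0, 0.0]
ft_force: [0.2, -0.3, 5.3]
grip_width: 0.052
grip_force: 20.0
```

Emit:
{"op": "servo_tool", "data": {"moves": "0 0 -0.02 0 0.04;0 0 -0.05 0 0.04;0 0 -0.09 0 0.04;0.004 0.025 -0.1 0 0.04;0.01 0.06 -0.1 0 0.04;0.016 0.095 -0.1 0 0.04;0.022 0.13 -0.1 0 0.04;0.027 0.165 -0.1 0 0.04;0.033 0.2 -0.1 0 0.04;0.039 0.235 -0.1 0 0.04"}}

```text
time: 9.42
position: [0.4131, -0.0452, 0.1053]
tool_rot: [0.162, 0.987, 0.0, -0.0]
ft_force: [0.9, -0.3, -1.5]
grip_width: 0.0519
grip_force: 20.0
```

Emit:
{"op": "servo_tool", "data": {"moves": "0.006 0.035 0 0 0.04;0.012 0.07 0 0 0.04;0.018 0.105 0 0 0.04;0.024 0.14 0 0 0.04;0.03 0.175 0 0 0.04;0.036 0.21 0 0 0.04;0.042 0.245 0 0 0.04;0.048 0.28 0 0 0.04;0.054 0.315 0 0 0.04;0.06 0.35 0 0 0.04"}}

```text
time: 10.25
position: [0.4678, 0.3057, 0.105]
tool_rot: [0.162, 0.987, -0.0, -0.001]
ft_force: [0.9, -0.2, -1.9]
grip_width: 0.0521
grip_force: 20.0
```

Emit:
{"op": "servo_tool", "data": {"moves": "0.006 0.035 0 0 0.04;0.012 0.07 0 0 0.04;0.015 0.095 0 0 0.04;0.015 0.105 0 0 0.04;0.015 0.105 0 0 0.04;0.015 0.105 0 0 0.04"}}

```text
time: 10.75
position: [0.487, 0.4072, 0.1046]
tool_rot: [0.162, 0.987, -0.001, -0.001]
ft_force: [0.6, -1.3, -1.6]
grip_width: 0.0521
grip_force: 20.0
```

```bash
python3 -c "
from h import *
go(.489,.4076,.019)"
```

```text
t 10.8 pos [0.487  0.4072 0.1046] psi 71.4 tilt 0.17 | move [-0.0019  0.0012  0.0856] spin 0 q6 -42 w 0.0521
```

Emit:
{"op": "servo_tool", "data": {"moves": "-0.001 0 0.02 0 0.04;-0.003 0.001 0.045 0 0.04;-0.003 0.001 0.065 0 0.04;-0.003 0.001 0.076 0 0.04;-0.003 0.001 0.081 0 0.04;-0.003 0.001 0.084 0 0.04;-0.003 0.001 0.085 0 0.04;-0.003 0.001 0.085 0 0.04;-0.003 0.001 0.085 0 0.04"}}

```text
time: 11.5
position: [0.4918, 0.4085, 0.0215]
tool_rot: [0.162, 0.987, 0.001, 0.001]
ft_force: [0.0, 0.2, -1.2]
grip_width: 0.0521
grip_force: 20.0
```

Emit:
{"op": "servo_tool", "data": {"moves": "0 0 0.0005 0 0.04;0 0 0.001 0 0.04;0 0 0.0015 0 0.04;0 0 0.0015 0 0.04"}}

```text
time: 11.83
position: [0.4911, 0.4083, 0.019]
tool_rot: [0.162, 0.987, 0.0, 0.0]
ft_force: [-0.4, -0.3, -1.3]
grip_width: 0.0521
grip_force: 20.0
```

Emit:
{"op": "servo_tool", "data": {"moves": "0.001 -0.001 0.0005 0 0.04;0.001 -0.001 0.001 0 0.04;0.001 -0.001 0.0015 0 0.04;0.001 -0.001 0.0015 0 0.04"}}

```text
time: 12.17
position: [0.4896, 0.4075, 0.0181]
tool_rot: [0.162, 0.987, -0.0, -0.0]
ft_force: [-1.4, -0.9, 4.7]
grip_width: 0.0522
grip_force: 20.0
```

Emit:
{"op": "servo_tool", "data": {"moves": "0 0 -0.0005 0 0.05;0 0 -0.0005 0 0.055;0 0 -0.0005 0 0.06;0 0 -0.0005 0 0.065;0 0 -0.0005 0 0.07;0 0 -0.0005 0 0.07;0 0 -0.02 0 0.07;0 0 -0.06 0 0.07;0 0 -0.1 0 0.087;0 0 -0.1 0 0.087"}}

```text
time: 13.0
position: [0.4947, 0.4105, 0.1252]
tool_rot: [0.162, 0.987, 0.005, 0.006]
ft_force: [1.8, 0.3, 0.5]
grip_width: 0.0768
grip_force: 0.0
```

Emit:
{"op": "servo_tool", "data": {"moves": "-0.006 -0.03 0 -7 0.087;-0.012 -0.065 0 -14 0.087;-0.018 -0.1 0 -21 0.087;-0.024 -0.135 0 -28 0.087;-0.03 -0.17 0 -35 0.087;-0.036 -0.205 0 -42 0.087;-0.042 -0.24 0 -49 0.087;-0.048 -0.27 0 -56 0.087;-0.054 -0.298 0 -63 0.087;-0.054 -0.298 0 -69.5 0.087"}}

```text
time: 13.83
position: [0.4451, 0.1042, 0.1174]
tool_rot: [-0.427, 0.904, -0.0, -0.001]
ft_force: [-0.3, 0.7, 0.2]
grip_width: 0.0871
grip_force: 0.0
```

```bash
python3 - <<'E'
from meas import *
go(.4448,.1078,.007,140.8)
T=cams.camera('top');cv2.imwrite('pics/top3.png',T);S=cams.camera('scene');cv2.imwrite('pics/sc3.png',S)
cv2.imwrite('pics/c3.png',np.clip(1.6*np.hstack([crop(T,165,244,30,6)[0],crop(S,463,173,30,6)[0]]),0,255).astype(np.uint8))
for n,im,p in(('top',T,(165,244)),('scene',S,(463,172))):
  for P in blob(im,n,p,lambda h:(h[...,1]>100)&(h[...,2]>40)&((h[...,0]<20)|(h[...,0]>170)),.036):print(n,rect(P))
E
```

```text
t 13.8 pos [0.4451 0.1042 0.1174] psi 140.6 tilt 0.08 | move [-0.0028  0.0025  0.1104] spin -0.2 q6 -141 w 0.0871
top (array([488.5, 406.2]), array([51.6, 51.6]), -4.9)
scene (array([494. , 404.5]), array([61.9, 51.4]), -32.8)
```

View pics/c3.png

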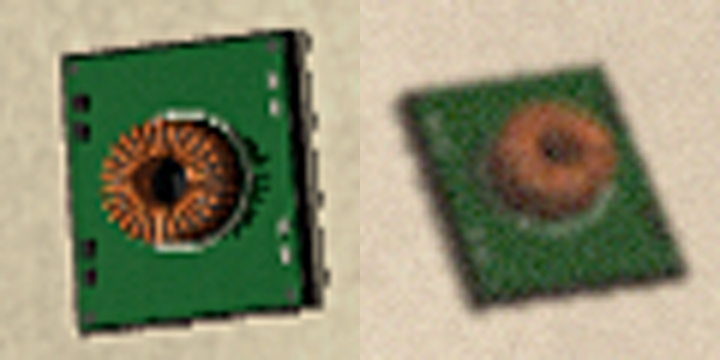

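The choke lies flat inside its ring, centred to about 1.5 mm or better. Next is the transformer.

Emit:
{"op": "servo_tool", "data": {"moves": "-0.002 0.002 0.03 0 0.087;-0.003 0.003 0.065 0 0.087;-0.003 0.003 0.095 0 0.087;-0.003 0.003 0.106 0 0.087;-0.003 0.003 0.109 0 0.087;-0.003 0.003 0.109 0 0.07;-0.003 0.003 0.109 0 0.055;-0.003 0.003 0.109 0 0.035;-0.003 0.003 0.109 0 0.035;-0.003 0.003 0.109 0 0.035", "grip_force": 35}}

```text
time: 14.77
position: [0.446, 0.1123, 0.0093]
tool_rot: [-0.426, 0.905, -0.0, 0.001]
ft_force: [0.7, -0.4, -0.1]
grip_width: 0.0619
grip_force: 0.0
```

Emit:
{"op": "servo_tool", "data": {"moves": "0 0 0 0 0.035;0 0 0 0 0.035;0 0 0 0 0.035;0 0 0 0 0.035;0 0 0 0 0.035"}}

```text
time: 15.18
position: [0.4464, 0.112, 0.0089]
tool_rot: [-0.427, 0.904, -0.001, 0.001]
ft_force: [0.6, -1.3, 5.7]
grip_width: 0.0457
grip_force: 35.0
```

```bash
python3 -c "
from h import *
go(.6395,.1504,.12,79.8)"
```

```text
t 15.2 pos [0.4464 0.112  0.0089] psi 140.5 tilt 0.15 | move [-0.1526 -0.1248 -0.1106] spin 60.7 q6 -140 w 0.0457
```

Emit:
{"op": "servo_tool", "data": {"moves": "0 0 -0.015 0 0.035;0 0 -0.045 0 0.035;0 0 -0.085 0 0.035;-0.015 -0.01 -0.11 7 0.035;-0.035 -0.03 -0.11 14 0.035;-0.055 -0.05 -0.11 21 0.035;-0.075 -0.065 -0.11 28 0.035;-0.1 -0.085 -0.11 35 0.035;-0.12 -0.1 -0.11 42 0.035;-0.135 -0.115 -0.11 49 0.035"}}

```text
time: 16.02
position: [0.6204, 0.144, 0.1172]
tool_rot: [-0.01, 1.0, 0.0, -0.001]
ft_force: [-0.3, 0.2, -3.8]
grip_width: 0.0459
grip_force: 35.0
```

```bash
python3 -c "
from h import *
go(.6437,.1496,.12,79.8)"
```

```text
t 16.0 pos [0.6204 0.144  0.1172] psi 91.2 tilt 0.12 | move [-0.0234  0.0051 -0.0028] spin 11.4 q6 -88 w 0.0459
```

Emit:
{"op": "servo_tool", "data": {"moves": "-0.012 0.003 0 6 0.035;-0.022 0.005 0 11.4 0.035;-0.022 0.005 0 11.4 0.035;-0.022 0.005 0 11.4 0.035;-0.022 0.005 0 11.4 0.035"}}

```text
time: 16.43
position: [0.6396, 0.1487, 0.1172]
tool_rot: [0.085, 0.996, -0.0, -0.002]
ft_force: [-0.1, 0.9, -2.5]
grip_width: 0.0461
grip_force: 35.0
```

```bash
python3 - <<'E'
from h import *
go(.6437,.1496,.021,79.8)
S=cams.camera('scene');T=cams.camera('top')
cv2.imwrite('pics/c4.png',np.clip(1.5*np.hstack([crop(T,268,187,40,5)[0],crop(S,376,215,40,5)[0]]),0,255).astype(np.uint8))
E
```

```text
t 16.4 pos [0.6396 0.1487 0.1172] psi 80.2 tilt 0.24 | move [-0.0043  0.0017  0.0962] spin 0.4 q6 -77 w 0.0461
```

View pics/c4.png

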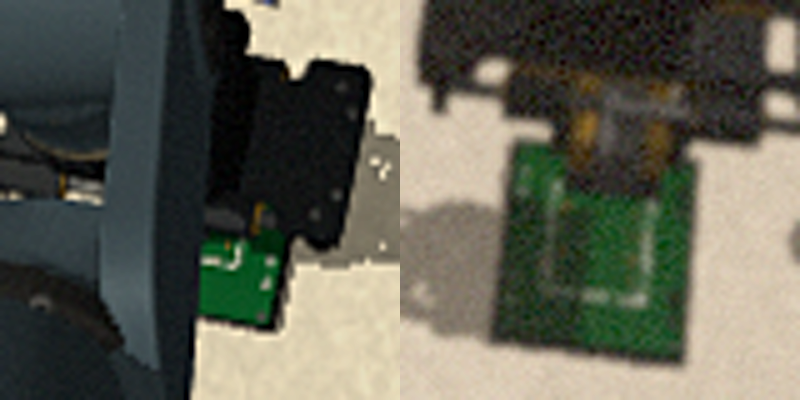

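The transformer hangs level over its board in the right half of the picture, at about (610,140), square with the outline.

Emit:
{"op": "servo_tool", "data": {"moves": "-0.003 0.001 0.02 0 0.035;-0.003 0.001 0.045 0 0.035;-0.003 0.001 0.07 0 0.035;-0.003 0.001 0.085 0 0.035;-0.003 0.001 0.09 0 0.035;-0.003 0.001 0.092 0 0.035;-0.003 0.001 0.092 0 0.035;-0.003 0.001 0.092 0 0.035"}}

```text
time: 17.2
position: [0.6458, 0.1493, 0.0277]
tool_rot: [0.086, 0.996, 0.0, 0.001]
ft_force: [-0.2, 0.1, -2.8]
grip_width: 0.046
grip_force: 35.0
```

```bash
python3 -c "
from h import *
go(.6437,.1496,.021,79.8)"
```

```text
t 17.2 pos [0.6458 0.1493 0.0277] psi 80.1 tilt 0.14 | move [ 0.0021 -0.0001  0.0067] spin 0.3 q6 -77 w 0.046
```

Emit:
{"op": "servo_tool", "data": {"moves": "0.002 0 0.002 0.3 0.035;0.002 0 0.004 0.3 0.035;0.002 0 0.0055 0.3 0.035;0.002 0 0.006 0.3 0.035;0.002 0 0.006 0.3 0.035"}}

```text
time: 17.62
position: [0.643, 0.1497, 0.0211]
tool_rot: [0.089, 0.996, 0.0, 0.0]
ft_force: [-1.4, 0.6, 0.9]
grip_width: 0.0457
grip_force: 35.0
```

```bash
python3 - <<'E'
from meas import *
go(.6437,.1496,.021,79.8)
S=cams.camera('scene');p=proj('scene',[.64,.15,.046])
Q=blob(S,'scene',p,lambda h:(h[...,1]>130)&(h[...,2]>60)&(h[...,0]<30),.046,r=18)
for q in Q:print(rect(q),cv2.contourArea((q*1e3).astype(np.float32)))
E
```

```text
t 17.6 pos [0.643  0.1497 0.0211] psi 79.8 tilt 0.02 | move [-0.0007  0.0001  0.0001] spin 0.0 q6 -76 w 0.0457
(array([648. , 132.9]), array([12.9,  8.5]), -15.3) 87.1374299400486
(array([628.7, 137.1]), array([5.9, 5.7]), -35.5) 25.8019637465477
```

Emit:
{"op": "servo_tool", "data": {"moves": "0 0 0.0005 0 0.035;0 0 0.0005 0 0.046;0 0 0.0002 0 0.05;0 0 0 0 0.055;0 0 0 0 0.06;0 0 0 0 0.062;0 0 0 0 0.062;0 0 -0.02 0 0.062;0 0 -0.06 0 0.062;0 0 -0.095 0 0.087"}}

```text
time: 18.5
position: [0.6419, 0.1495, 0.1151]
tool_rot: [0.089, 0.996, -0.0, -0.002]
ft_force: [0.6, -0.8, 0.7]
grip_width: 0.064
grip_force: 0.0
```

Emit:
{"op": "servo_tool", "data": {"moves": "0.03 0.01 0 -6 0.087;0.07 0.02 0 -12 0.087;0.105 0.03 0 -18 0.087;0.14 0.045 0 -25 0.087;0.175 0.055 0 -31 0.087;0.21 0.065 0 -37 0.087;0.24 0.077 0 -43 0.087;0.265 0.085 0 -43 0.087;0.279 0.087 0 -43 0.087;0.279 0.087 0 -43 0.087"}}

```text
time: 19.33
position: [0.3802, 0.2849, 0.1152]
tool_rot: [-0.284, 0.959, -0.0, -0.002]
ft_force: [0.4, 0.0, 0.4]
grip_width: 0.0866
grip_force: 0.0
```

```bash
python3 - <<'E'
from meas import *
go(.384,.285,.01,123.3)
T=cams.camera('top');cv2.imwrite('pics/top5.png',T);S=cams.camera('scene');cv2.imwrite('pics/sc5.png',S)
cv2.imwrite('pics/c5.png',np.clip(1.5*np.hstack([crop(T,268,187,30,6)[0],crop(S,376,220,30,6)[0]]),0,255).astype(np.uint8))
for n,im in(('top',T),('scene',S)):
  Q=blob(im,n,proj(n,[.6395,.1504,.046]),lambda h:(h[...,1]>130)&(h[...,2]>65)&(h[...,0]<30),.046,r=18)
  print(n,[rect(q) for q in Q],rect(np.vstack(Q)))
E
```

```text
t 19.3 pos [0.3802 0.2849 0.1152] psi 123.0 tilt 0.2 | move [-0.0036 -0.0021  0.1052] spin -0.3 q6 -100 w 0.0866
top [(array([635.4, 133.2]), array([36.6,  9.3]), -9.6), (array([641.6, 166.7]), array([37.2, 10.9]), -10.7)] (array([638.7, 150.4]), array([44.4, 37.2]), 79.9)
scene [(array([642., 168.]), array([38.8, 12.5]), -9.1), (array([636.2, 133.6]), array([38.7, 11.5]), -10.7)] (array([639.1, 151. ]), array([47. , 38.8]), 80.2)
```

View pics/c5.png

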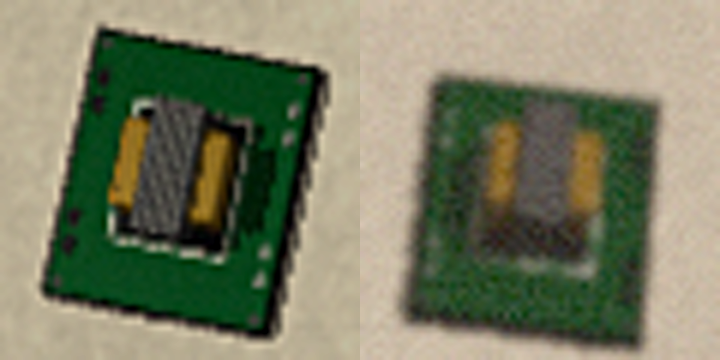

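The transformer stands square in its outline, measured at (638.9,150.7) mm and 80°, so its placing is good. Last is the heat sink.

Emit:
{"op": "servo_tool", "data": {"moves": "-0.001 0 0.03 0 0.087;-0.001 0 0.06 0 0.087;-0.001 0 0.085 0 0.087;-0.001 0 0.1 0 0.087;-0.001 0 0.104 0 0.06;-0.001 0 0.104 0 0.05;-0.001 0 0.104 0 0.05", "grip_force": 15}}

```text
time: 20.02
position: [0.3862, 0.285, 0.0115]
tool_rot: [-0.282, 0.96, 0.0, 0.001]
ft_force: [0.1, -0.3, 0.6]
grip_width: 0.0743
grip_force: 0.0
```

```bash
python3 - <<'E'
from meas import *
go(.3845,.2855,.01,123.3)
T=cv2.imread('pics/top0.png')
q=blob(T,'top',(210,287),lambda h:h[...,2]<40,.035,amin=400)[0]*1e3
for a in(33.5,):
  u=np.array([np.cos(np.radians(a)),np.sin(np.radians(a))]);n=np.array([-u[1],u[0]])
  print([np.round(np.percentile((q)@v,[0,3,97,100]),1) for v in(u,n)],np.array([384.5,285.5])@np.c_[u,n])
E
```

```text
t 20.0 pos [0.3862 0.285  0.0115] psi 122.7 tilt 0.08 | move [0.0012 0.0014 0.0015] spin -0.6 q6 -100 w 0.0743
[array([439. , 441. , 515. , 515.8]), array([ 8.3,  9.1, 34.3, 38.3])] [478.20710789  25.85463135]
```

Emit:
{"op": "servo_tool", "data": {"moves": "0.001 0.001 0.001 -0.6 0.05;0.001 0.001 0.001 -0.6 0.035;0.001 0.001 0.001 -0.6 0.028;0.001 0.001 0.001 -0.6 0.018;0.001 0.001 0.001 -0.6 0.018;0.001 0.001 0.001 -0.6 0.018;0.001 0.001 0.001 -0.6 0.018;0.001 0.001 0.001 -0.6 0.018;0.001 0.001 0.001 -0.6 0.018;0.001 0.001 0.001 -0.6 0.018"}}

```text
time: 20.85
position: [0.3831, 0.2856, 0.0105]
tool_rot: [-0.287, 0.958, 0.0, 0.0]
ft_force: [-0.8, 0.4, 3.6]
grip_width: 0.0249
grip_force: 15.0
```

```bash
python3 - <<'E'
from meas import *
go(.648,-.1746,.12,88.0);print(get_obs()['grip_force'])
E
```

```text
t 20.9 pos [0.3831 0.2856 0.0105] psi 123.4 tilt 0.01 | move [ 0.0321 -0.53   -0.1096] spin 35.4 q6 -100 w 0.0249
14.99993353500031
```

Emit:
{"op": "servo_tool", "data": {"moves": "0 0 -0.02 0 0.018;0 0 -0.05 0 0.018;0 0 -0.09 0 0.018;0.002 -0.03 -0.115 2 0.018;0.004 -0.06 -0.115 5 0.018;0.006 -0.095 -0.115 8 0.018;0.008 -0.13 -0.115 11 0.018;0.01 -0.165 -0.115 14 0.018;0.012 -0.2 -0.115 17 0.018;0.014 -0.235 -0.115 20 0.018"}}

```text
time: 21.68
position: [0.501, 0.0799, 0.1251]
tool_rot: [-0.115, 0.993, 0.0, -0.0]
ft_force: [0.2, 1.2, 0.0]
grip_width: 0.0249
grip_force: 15.0
```

```bash
python3 - <<'E'
from meas import *
go(.647,-.1746,.125,88.0);print(get_obs()['grip_force'])
E
```

```text
t 21.7 pos [0.501  0.0799 0.1251] psi 103.2 tilt 0.05 | move [-0.0838 -0.2812  0.    ] spin 15.2 q6 -107 w 0.0249
14.999641858739778
```

Emit:
{"op": "servo_tool", "data": {"moves": "-0.01 -0.035 0 2 0.018;-0.02 -0.07 0 4 0.018;-0.03 -0.105 0 6 0.018;-0.042 -0.14 0 8 0.018;-0.052 -0.175 0 10 0.018;-0.062 -0.21 0 12 0.018;-0.073 -0.245 0 14 0.018;-0.082 -0.275 0 15 0.018;-0.083 -0.28 0 15.2 0.018;-0.083 -0.28 0 15.2 0.018"}}

```text
time: 22.52
position: [0.6468, -0.1741, 0.1245]
tool_rot: [0.017, 1.0, -0.0, 0.0]
ft_force: [0.1, -0.3, -1.0]
grip_width: 0.0246
grip_force: 15.0
```

```bash
python3 - <<'E'
from meas import *
go(.647,-.1746,.025,88.0)
E
```

```text
t 22.5 pos [ 0.6468 -0.1741  0.1245] psi 88.0 tilt 0.02 | move [-0.0002 -0.0005  0.0995] spin 0.0 q6 -113 w 0.0246
```

Contact is expected at a tip height of about 0.0225, so I'm lowering to 0.025 first.

Emit:
{"op": "servo_tool", "data": {"moves": "0 0 0.02 0 0.018;0 0 0.05 0 0.018;0 0 0.078 0 0.018;0 0 0.092 0 0.018;0 0 0.097 0 0.018;0 0 0.099 0 0.018;0 0 0.099 0 0.018;0 0 0.099 0 0.018"}}

```text
time: 23.18
position: [0.6475, -0.1717, 0.0279]
tool_rot: [0.015, 1.0, -0.001, 0.001]
ft_force: [0.2, -0.1, -0.8]
grip_width: 0.025
grip_force: 15.0
```

```bash
python3 - <<'E'
from meas import *
go(.647,-.1746,.0225,88.0)
E
```

```text
t 23.2 pos [ 0.6475 -0.1717  0.0279] psi 88.2 tilt 0.15 | move [ 0.0005 -0.0029  0.0054] spin 0.2 q6 -113 w 0.025
```

Emit:
{"op": "servo_tool", "data": {"moves": "0 -0.001 0.001 0 0.018;0 -0.002 0.002 0 0.018;0 -0.002 0.003 0 0.018;0 -0.002 0.0035 0 0.018;0 -0.002 0.0035 0 0.018;0 -0.002 0.0035 0 0.018"}}

```text
time: 23.68
position: [0.6464, -0.1736, 0.0229]
tool_rot: [0.016, 1.0, 0.0, -0.0]
ft_force: [-0.6, -1.1, -0.8]
grip_width: 0.025
grip_force: 15.0
```

```bash
python3 - <<'E'
from meas import *
go(.647,-.1746,.0225,88.0);print(get_obs()['ft_force'])
E
```

```text
t 23.7 pos [ 0.6464 -0.1736  0.0229] psi 88.2 tilt 0.0 | move [-0.0007 -0.001   0.0004] spin 0.2 q6 -113 w 0.025
[-0.61646576 -1.13835237 -0.84395839]
```

Emit:
{"op": "servo_tool", "data": {"moves": "-0.0005 -0.001 0 0 0.018;-0.0005 -0.001 0.0005 0 0.018;-0.0005 -0.001 0.001 0 0.018;-0.0005 -0.001 0.001 0 0.018"}}

```text
time: 24.02
position: [0.6471, -0.1748, 0.0225]
tool_rot: [0.016, 1.0, -0.0, 0.0]
ft_force: [-1.3, -0.5, 3.2]
grip_width: 0.0252
grip_force: 15.0
```

Emit:
{"op": "servo_tool", "data": {"moves": "0 0 0 0 0.026;0 0 -0.0005 0 0.03;0 0 -0.0005 0 0.035;0 0 -0.0005 0 0.04;0 0 -0.0005 0 0.045;0 0 -0.0005 0 0.045;0 0 -0.02 0 0.045;0 0 -0.06 0 0.045;0 0 -0.1 0 0.045;0 0 -0.12 0 0.06"}}

```text
time: 24.85
position: [0.6491, -0.1755, 0.1465]
tool_rot: [0.016, 1.0, -0.001, 0.003]
ft_force: [1.0, -0.6, -0.2]
grip_width: 0.0473
grip_force: 0.0
```

Emit:
{"op": "servo_tool", "data": {"moves": "0.03 0.01 -0.01 0 0.06;0.07 0.03 -0.01 0 0.06;0.11 0.05 -0.01 0 0.06;0.15 0.07 -0.01 0 0.06;0.19 0.09 -0.01 0 0.06;0.22 0.12 -0.01 0 0.06;0.24 0.14 -0.01 0 0.06;0.24 0.14 -0.01 0 0.06;0.24 0.14 -0.01 0 0.06;0.24 0.14 -0.01 0 0.06"}}

```text
time: 25.68
position: [0.4127, -0.0275, 0.1524]
tool_rot: [0.015, 1.0, -0.001, 0.001]
ft_force: [1.0, 0.2, 0.2]
grip_width: 0.0598
grip_force: 0.0
```

```bash
python3 - <<'E'
from meas import *
T=cams.camera('top');S=cams.camera('scene');cv2.imwrite('pics/sceneF.png',S);cv2.imwrite('pics/topF.png',T)
L=np.hstack([crop(T,395,186,30,6)[0],crop(S,249,226,30,6)[0]]);cv2.imwrite('pics/c6.png',np.clip(1.7*L,0,255).astype(np.uint8))
E
```

```text
(no output)
```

View pics/c6.png

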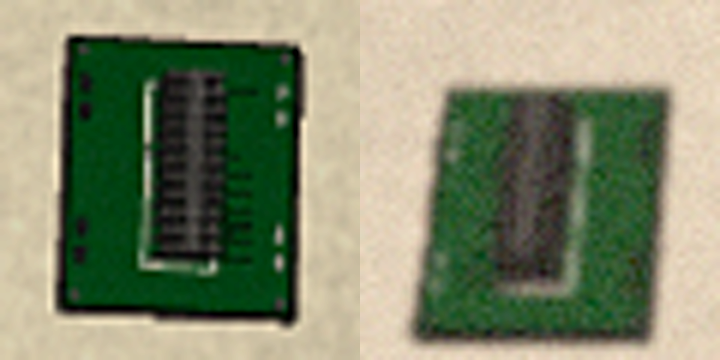

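View pics/sceneF.png

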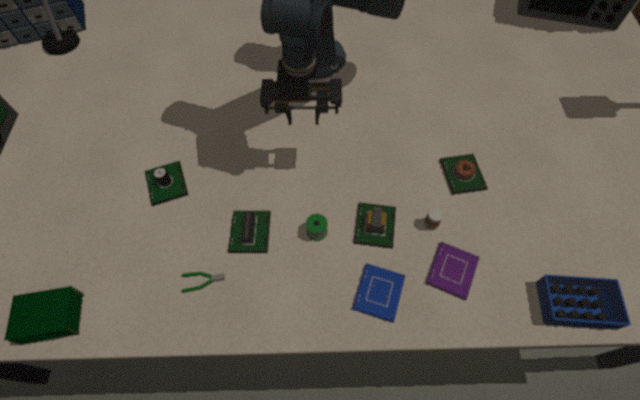

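The four parts stand on their boards, and the spool at (316,226) and jar at (433,219) look unmoved. I'll check the heat sink with numbers.

```bash
python3 - <<'E'
from meas import *
T=cv2.imread('pics/topF.png');S=cv2.imread('pics/sceneF.png')
for n,im in(('top',T),('scene',S)):
  p=proj(n,[.648,-.1748,.047])
  for st in (90,120):
   for P in blob(im,n,p,lambda h:(h[...,1]<st)&(h[...,2]<75),.047,r=20,amin=1500):
    Q=P*1e3;a=np.radians(-2);u=np.array([np.cos(a),np.sin(a)]);v=np.array([-u[1],u[0]]);d=Q-np.array([648.1,-174.7])
    print(n,st,rect(P),np.percentile(d@u,[0,100]).round(1),np.percentile(d@v,[0,100]).round(1))
E
```

```text
top 90 (array([ 644.2, -170.4]), array([85.8, 34.6]), -2.0) [-46.9  38.9] [-13.1  21.5]
top 90 (array([ 671.8, -196.8]), array([131.4,  65.3]), 41.3) [-45.   51.9] [-45.1  47. ]
top 120 (array([ 644.3, -170.3]), array([85.8, 35. ]), -2.2) [-46.9  38.9] [-13.1  21.9]
top 120 (array([ 671.9, -195.1]), array([131.6,  68.1]), 43.4) [-45.   51.9] [-45.1  49. ]
scene 90 (array([ 654.4, -172.7]), array([88.8, 84.1]), -2.1) [-38.2  50.5] [-39.8  44.3]
scene 120 (array([ 654.4, -172.7]), array([88.8, 84.2]), -2.1) [-38.2  50.5] [-39.8  44.4]
```

```bash
python3 -c "
from rig import job
print(job.hand_in())"
```

```text
the job is handed in; nothing more can be done
None
```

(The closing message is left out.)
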